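# Issue one radio sign-out token

## Task

Press the red plunger of the token dispenser all the way down once and let it come back up, so that a single orange token slides out of the mouth. Then, with your fingertips, slide that token flat along the desk onto the green square until it lies wholly inside it, and take your hand away. Do not pick the token up, let no second token out, and leave the handheld radio, mug, highlighter and power bank where they are.

Things in the scene. Friction and masses are not known exactly. Their poses are not given: they have to be found in the camera images.
- dispenser: Fixed token dispenser, 128 mm long (its x, -24 to +104 mm), 47 mm wide (y), 50 mm high without the plunger; clear magazine in front, grey housing behind. Origin on the desk below the axis of the token stack; its -x axis points out of the mouth, z up. A full press slides the bottom token out flat along the desk and the next one drops into its place; another full press would eject that too.
- mouth (a point): Centre of the mouth at desk level: a slot under the dispenser's front wall, 11.5 mm high, one token wide, facing the dispenser's -x. A steel pusher (30 mm wide, 7 mm high) shoves the token out through it until its centre lies 40 to 56 mm (full press) in front of this point, and draws back in when the plunger is let go. Axes as the dispenser's.
- plunger (a joint): Travel of the plunger in m: 0 up, 0.024 fully down. It springs back by itself; takes about 2 N to start and 5 to 7 N to bring down to its stop. The pusher moves three times as far, so press steadily (about 0.03 m/s): a stab may throw the token.
- plunger_top (a point): Centre of the top of the red round plunger cap (32 mm diameter, pressed straight down); 90 mm above the desk when up, 55 mm behind the dispenser's origin (x = +0.055). The point moves with the plunger.
- token0: The token to issue: orange plastic disc with a white centre, 36 mm diameter, 8 mm thick, 10 to 21 g, bottom of the stack of four inside the dispenser at the start, lying on the desk. Origin at the centre of its underside, z along its axis.
- token1: an identical orange token, second from the bottom in the stack at the start; must stay in the dispenser. Origin at the centre of its underside, z along its axis.
- token2: an identical orange token, third from the bottom in the stack at the start; must stay in the dispenser. Origin at the centre of its underside, z along its axis.
- token3: an identical orange token, top one in the stack at the start; must stay in the dispenser. Origin at the centre of its underside, z along its axis.
- green_square: The goal: green square, 84 mm side, printed flat on the desk (under 1 mm, not felt), green with a thin white line in it; 120 to 160 mm to one side of the dispenser's axis (left or right) and a little in front. Origin at its centre, x and y along its sides.
- blue_square: Same marking in blue on the other side of the dispenser; not the goal. Origin at its centre.
- handheld: Bystander: black handheld radio standing loose, 36 x 58 x 125 mm plus a stub aerial to 190 mm. Origin at the centre of its underside.
- mug: Bystander: blue mug, 78 mm diameter, 92 mm high. Origin at the centre of its underside.
- highlighter: Bystander: yellow highlighter with black cap lying loose across the front of the mouth, about 158 mm in front of the dispenser's origin; 110 mm long (its y), 15 mm wide, 14 mm high. Origin at the centre of its underside.
- power_bank: Bystander: white power bank lying flat to the right of the work as the robot sees it, 60 x 98 x 22 mm. Origin at the centre of its underside.
Not all that is in view belongs to the job. Leave any purple look-alike of the dispenser alone.

How it is judged:
On the way, in this order (a step that is already met when the one before it is completed fails the run):
1. the plunger is pressed fully down (0.020 m or more) (value of joint plunger above 0.02 m), for 0.02 s.
2. the plunger is up again, with the bottom token out in front of the mouth, flat on the desk (value of joint plunger below 0.004 m and x of token0 in the frame of dispenser below -0.05 m and angle between token0's own z axis and vertical below 0.1 rad), for 0.1 s.
At the end, for the whole second after the job is handed in: The token lies flat and at rest on the desk, wholly inside the green square (centre within 24 mm of the square's centre along each of its sides); the plunger is up; the other three tokens are still in the dispenser (x of token0 in the frame of green_square between -0.024 and 0.024 m and y of token0 in the frame of green_square between -0.024 and 0.024 m and angle between token0's own z axis and vertical below 0.1 rad and height (world z) of token0 below 0.004 m and linear speed of token0 below 0.01 m/s and value of joint plunger below 0.004 m and x of each of token1, token2, token3 in the frame of dispenser above -0.012 m); the robot touches nothing.
It fails at once if the token is lifted more than 10 mm off the desk or tipped on edge (height (world z) of token0 above 0.01 m or angle between token0's own z axis and vertical above 0.7 rad).
It fails at once if a second token comes out of the dispenser (not (x of token1 in the frame of dispenser above -0.012 m) or not (x of token2 in the frame of dispenser above -0.012 m) or not (x of token3 in the frame of dispenser above -0.012 m)).
It fails at once if the handheld radio, mug, highlighter or power bank is moved more than 20 mm (distance of any of handheld, mug, highlighter, power_bank from where it was at the start of the episode above 0.02 m).
It also fails if it takes over 48 s, if anything falls off the work surface, if the arm or the gripper's body presses on something with over 40 N, if the wrist force passes 120 N, or if a joint passes its speed limit or range.

## Robot

A 6-joint arm with a two-finger parallel gripper is mounted at the origin on the work surface. World frame = base frame: x ahead of the robot, y to its left, z up, the work surface at z = 0. Lengths are in m, angles in rad, forces in N, time in s.
With the tool pointing down it reaches from about 0.25 to 0.775 m from the base axis. Payload 4 kg.
Tool frame: the origin (TCP) lies at the very end of the fingers, on their centre line; the grasp point (between the pads) lies 19 mm behind it; z points along the fingers, y is the line along which they close (so a half turn about z gives the same grasp; the last joint's range is limited). The gripper opens to 85 mm and grips with 20 to 120 N. Pads are 22 mm wide; open, the fingers measure 114 mm over their backs; the gripper's body (76 mm by 85 mm) begins 54 mm behind the grasp point. The pads swing forward as they close: fully open they stand 13 mm farther back than shut.
Start: joints at [-1.275, 0.087, 1.371, -0, 1.684, -0.103], TCP at [0.214, -0.507, 0.231] pointing down, gripper open.
Joint ranges: [-3.1, 3.1], [-0.76, 2.03], [0.27, 2.55], [-1.08, 4.22], [0.17, 2.65], [-2.57, 2.57]. Speed limits (rad/s): [2.79, 2.79, 3.14, 3.14, 3.14, 3.14].

## Interface

Orientations are given as [roll, pitch, yaw] about the fixed x, y, z axes, in that order (R = Rz(yaw) Ry(pitch) Rx(roll)).
In Python, from bench import robot gives the robot as it stands.
- The arm moves only by the shell command python3 -m creep 'ROWS' [FORCE]. ROWS is a JSON object of lists of equal length, an entry for each row: "dp": the shift along the tool's x, y, z in m, a list of three; "roll": the turn about the tool's z in rad; "hand": the opening, from 0 (shut) to 1 (fully open). In form: {"dp": [[x, y, z], ...], "roll": [roll, ...], "hand": [hand, ...]}. A call has 1 to 8 rows; each row is the pose to reach, as a shift and turn from the pose commanded when the call began, along the tool's axes at that moment; what a row does not reach only later rows make up. A row lasts 1/12 s, in which the tool goes at most 41.7 mm and 7.16 degrees, less where a joint would pass 70% of its speed; a pose out of reach is approached as far as the arm can. A call with a gripper value outside its range is refused whole. The fingers move at their own pace and stop on an object; FORCE is the grip in N (left out, the last holds). Time passes only in rows, so rows that repeat a pose let the fingers close. It gives the time, the measured TCP pose, the force, the opening and the grip force at its end, in the units of the state.
- robot.sense(): the state, without advancing time (a new reading comes with each control period).
- robot.camera(name): name is "side" or "top" or "wrist"; returns a dict with "image" (480x640x3 uint8, red, green, blue), "fovy" (degrees; the focal length in pixels is half the picture's height over the tangent of half this angle, whatever the lens; pixels are square), "cx", "cy" (the principal point, pixels), "rvec" (rotation vector, rad) and "tvec" (3), from world to camera coordinates, as OpenCV has them; the wrist camera has in their place "hand_eye" (4x4, takes a point from camera to tool coordinates, whose origin is the TCP and whose axes are the flange's). Camera axes: x right, y down, z forward; pixel columns grow to the right and rows downward; lengths in m; the calibration is good to about 2 mm. The wrist camera is an equidistant fisheye: a pixel r from the principal point sees the ray r / f radians off the axis. A picture is of the moment at which its call begins: read the wrist's pose just before it. There is no depth.
- robot.job_done(): hands the job in; it is judged then, once.
Trained networks look in a picture, given as the dict that the camera call returned (one of the last four; its "shot" number tells which), for a name from the list of things; names that differ only in an ending like _2 or _b are one class to them, and where a whole thing is asked for, a point or a joint stands for the part that bears it (a point fixed in the world has none). Each returns a list of dicts, best first, with "p" (0 to 1); they miss things now and then, are a little off and sometimes report something else, mostly with a low value. They report only what shows in the picture. A call takes as long as a camera call. They do not tell look-alikes from the thing itself.
- robot.masks_of(picture, label): "region" (480x640 bool, what is visible of it) and "box" ([left, top, width, height] in pixels, round what is visible of it).
- robot.tip_of(picture, label): "xy" ([column, row] in pixels: a listed point, or the origin of a listed thing).
The state is a dict: "time": time; "joints": joint angles; "qvel": joint speeds; "joint_efforts": joint torques, N m; "ee_pos": TCP position; "ee_rot": TCP orientation; "contact_force": force on the tool from outside, world axes, zero at the start; "wrist_torque": the same for the moment, N m; "finger_gap": finger opening in m; "grasp_force": force on a finger pad.
Only numpy, scipy, OpenCV 4.12 (cv2) and the standard library are available. Lean on these libraries where they do the work, as an engineer would, in place of code of your own. Each camera call takes 0.05 s, during which the arm holds its last target. There are 200 camera calls.

## Working session

There is one attempt and no reset: what is moved stays moved. The work goes in short steps, Python scripts to look and compute and a shell command to move; the robot and the scene stay as the last step left them, time stands still between calls to the robot, and variables do not carry over. Pictures are saved under pics/ and viewed, at most 10 in all, crops included, and the job is handed in when it is done.

```bash
mkdir -p pics; cat > h.py <<'E'
import numpy as np, cv2
from bench import robot
def ray(p,uv):
    f=240/np.tan(np.radians(p["fovy"])/2)
    R=cv2.Rodrigues(np.array(p["rvec"],float))[0]; t=np.array(p["tvec"],float).ravel()
    d=R.T@np.array([(uv[0]-p["cx"])/f,(uv[1]-p["cy"])/f,1.]); return -R.T@t,d
def at(p,uv,z):
    o,d=ray(p,uv); return (o+d*(z-o[2])/d[2]).round(4)
def save(p,n): cv2.imwrite("pics/"+n,cv2.cvtColor(p["image"],cv2.COLOR_RGB2BGR))
E
python3 - <<'E'
from h import *
s=robot.sense(); print(s["time"],s["ee_pos"],s["ee_rot"],s["contact_force"],s["finger_gap"])
for c in("top","side"):
    p=robot.camera(c); save(p,c+"0.png"); print(c,ray(p,(320,240)))
    for n,z in(("dispenser",0),("mouth",0),("plunger_top",.09),("green_square",0),("blue_square",0),("highlighter",0),("handheld",0),("mug",0),("power_bank",0)):
        for d in robot.tip_of(p,n)[:3]: print(n,round(d["p"],2),np.round(d["xy"]),at(p,d["xy"],z))
E
```

```text
0.0 [ 0.21341709 -0.5063453   0.23013316] [-3.13935738e+00 -2.29450865e-04  3.98772773e-01] [-0.14937268  0.63706703 -0.43367818] 0.08525708765120814
top (array([ 0.55126478, -0.02039327,  0.90569299]), array([ 0.07306627, -0.04302046, -0.99657052]))
dispenser 0.97 [221. 215.] [0.6664 0.1433 0.    ]
dispenser 0.74 [300. 241.] [ 0.6143 -0.0191  0.    ]
dispenser 0.7 [473. 291.] [ 0.5164 -0.3739  0.    ]
mouth 0.85 [217. 224.] [0.6467 0.1499 0.    ]
mouth 0.67 [296. 256.] [ 0.5848 -0.0101  0.    ]
mouth 0.44 [281. 320.] [0.4545 0.0175 0.    ]
plunger_top 0.7 [216. 174.] [0.7309 0.1369 0.09  ]
plunger_top 0.67 [473. 290.] [ 0.5216 -0.3381  0.09  ]
plunger_top 0.64 [306. 214.] [ 0.6583 -0.0295  0.09  ]
green_square 0.75 [225. 276.] [0.542  0.1317 0.    ]
blue_square 0.73 [346. 308.] [ 0.4799 -0.114   0.    ]
highlighter 0.62 [281. 319.] [0.4572 0.0175 0.    ]
highlighter 0.19 [295. 252.] [ 0.5924 -0.0088  0.    ]
handheld 0.59 [447. 187.] [ 0.7312 -0.3213  0.    ]
mug 0.76 [128. 184.] [0.7264 0.3335 0.    ]
power_bank 0.88 [472. 292.] [ 0.5157 -0.3706  0.    ]
power_bank 0.49 [446. 188.] [ 0.729  -0.3194  0.    ]
side (array([0.0718978 , 0.54336733, 1.02416921]), array([ 0.44844274, -0.45710508, -0.76814212]))
dispenser 0.8 [324. 265.] [ 0.613  -0.0222  0.    ]
dispenser 0.72 [248. 291.] [0.6751 0.1468 0.    ]
mouth 0.91 [252. 298.] [0.6562 0.1502 0.    ]
mouth 0.78 [328. 276.] [ 0.5845 -0.0079  0.    ]
plunger_top 0.73 [309. 226.] [ 0.6622 -0.0226  0.09  ]
plunger_top 0.73 [398. 275.] [ 0.4436 -0.0608  0.09  ]
plunger_top 0.52 [234. 247.] [0.7267 0.1305 0.09  ]
green_square 0.65 [294. 324.] [0.5465 0.1295 0.    ]
blue_square 0.89 [401. 273.] [ 0.4784 -0.128   0.    ]
highlighter 0.66 [361. 318.] [0.4602 0.0204 0.    ]
handheld 0.69 [373. 176.] [ 0.7282 -0.3115  0.    ]
mug 0.71 [164. 332.] [0.716  0.3331 0.    ]
mug 0.31 [397. 274.] [ 0.482  -0.1199  0.    ]
power_bank 0.64 [457. 206.] [ 0.5158 -0.3829  0.    ]
```

View pics/top0.png

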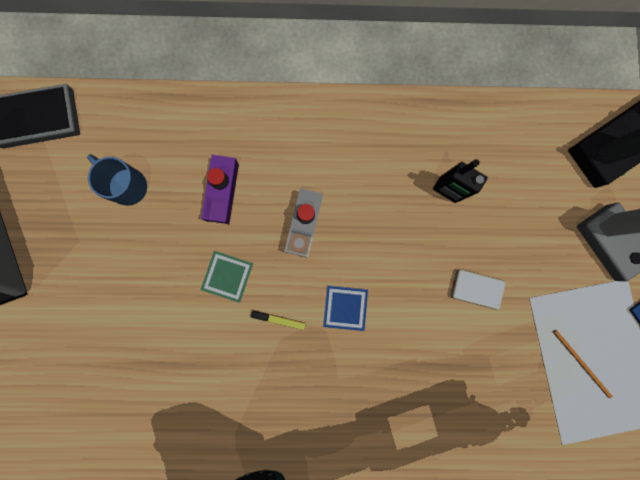

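```bash
python3 - <<'E'
import cv2
a=cv2.imread("pics/top0.png")[150:330,180:400]
cv2.imwrite("pics/crop0.png",cv2.resize(a,None,fx=3.3,fy=3.3,interpolation=cv2.INTER_CUBIC))
E
```

```text
(no output)
```

View pics/crop0.png

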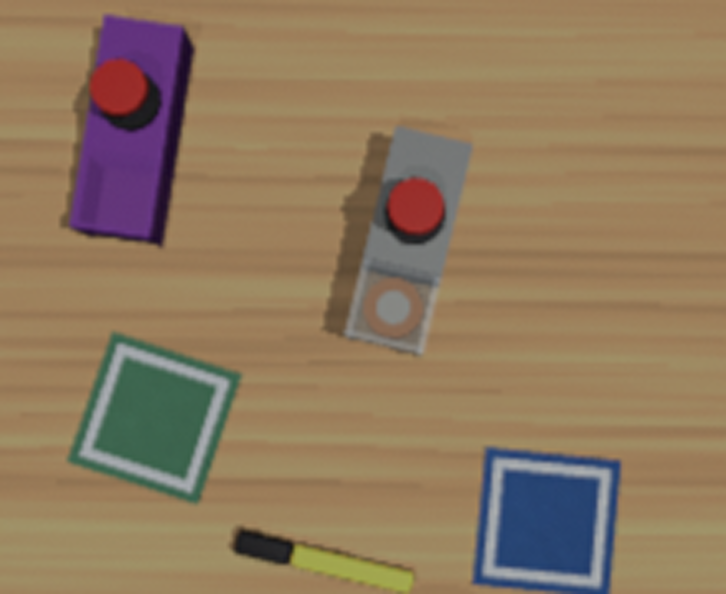

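The top view shows two red plungers: the one on the purple look-alike at (216,174), and the one on the grey and clear dispenser at (306,214). The crop shows the orange token with its white centre in the grey one, so I choose that one. The green square is at (227,276) and the highlighter at (279,319).

```bash
python3 - <<'E'
from h import *
P={c:robot.camera(c) for c in("top","side")}
def blob(img,lo,hi,near,lo2=None):
    h=cv2.cvtColor(img,cv2.COLOR_RGB2HSV); m=cv2.inRange(h,lo,hi)
    n,l,s,c=cv2.connectedComponentsWithStats(m)
    ok=[i for i in range(1,n) if s[i,4]>40]; i=min(ok,key=lambda i:np.hypot(*(c[i]-near)))
    return (l==i).astype(np.uint8),c[i],s[i,4]
rays=[]
for c,pr,gr in(("top",(306,214),(227,276)),("side",(309,226),(294,324))):
    p=P[c]; m,cc,a=blob(p["image"],(0,150,80),(8,255,255),pr); rays.append(ray(p,cc)); print(c,"red",cc,a,at(p,cc,.09))
    m,cc,a=blob(p["image"],(45,60,30),(85,255,255),gr)
    k=max(cv2.findContours(m,0,1)[0],key=len); k=cv2.convexHull(k)
    w=np.array([at(p,q[0],0)[:2] for q in k],np.float32); r=cv2.minAreaRect(w); print("green",r)
(o1,d1),(o2,d2)=rays
A=np.c_[d1,-d2]; s=np.linalg.lstsq(A,o2-o1,rcond=None)[0]; print("tri",o1+d1*s[0],o2+d2*s[1])
p=P["top"]
for q in((180+348/3.3,150+335/3.3),(180+422/3.3,150+353/3.3),(180+397/3.3,150+125/3.3),(180+471/3.3,150+143/3.3)): print("top corner",at(p,q,.05))
m,cc,a=blob(p["image"],(22,150,80),(35,255,255),(290,322)); w=np.array([at(p,q[::-1],.007)[:2] for q in np.argwhere(m)],np.float32); print("yellow",cv2.minAreaRect(w))
for q in((180+238/3.3,150+540/3.3),(180+412/3.3,150+580/3.3)): print("hl end",at(p,q,.01))
E
```

```text
top red [305.44292237 212.25570776] 219 [ 0.6621 -0.0282  0.09  ]
green ((0.5421527028083801, 0.12858125567436218), (0.05820887163281441, 0.05705764889717102), 72.23822784423828)
side red [310.4964539  224.62411348] 141 [ 0.6622 -0.0279  0.09  ]
green ((0.5436965227127075, 0.12708893418312073), (0.05698922276496887, 0.057719264179468155), 72.40758514404297)
tri [ 0.66209983 -0.02825039  0.08973699] [ 0.66230957 -0.02807754  0.08976382]
top corner [0.591  0.0089 0.05  ]
top corner [ 0.581  -0.0343  0.05  ]
top corner [ 0.7151 -0.0181  0.05  ]
top corner [ 0.705  -0.0618  0.05  ]Traceback (most recent call last):
  File "<stdin>", line 18, in <module>
  File "<stdin>", line 6, in blob
ValueError: min() iterable argument is empty
```

```bash
python3 -m creep '{"dp":[[0.042,-0.019,0.0],[0.076,-0.034,0.0],[0.114,-0.051,0.0],[0.152,-0.068,0.0],[0.19,-0.085,0.0],[0.228,-0.102,0.0],[0.266,-0.119,0.0],[0.304,-0.136,0.0]],"roll":[0,0,0,0,0,0,0,0],"hand":[0,0,0,0,0,0,0,0]}' 20
python3 -m creep '{"dp":[[0.036,-0.016,0.012],[0.072,-0.032,0.024],[0.108,-0.048,0.036],[0.144,-0.064,0.048],[0.18,-0.08,0.06],[0.216,-0.096,0.072],[0.252,-0.112,0.085],[0.295,-0.13,0.1]],"roll":[0,0,0,0.12,0.24,0.36,0.45,0.45],"hand":[0,0,0,0,0,0,0,0]}'
cat >> h.py <<'E'
from scipy.spatial.transform import Rotation as Ro
def delta(goal):
    s=robot.sense(); R=Ro.from_euler("xyz",s["ee_rot"]).as_matrix()
    return R.T@(np.array(goal)-s["ee_pos"])
E
python3 - <<'E'
from h import *
s=robot.sense(); print(s["time"],s["ee_pos"],s["ee_rot"],s["contact_force"],s["finger_gap"]); print(delta((.6622,-.0281,.098)))
E
```

```text
time: 1.77
ee_pos: [0.442, -0.2618, 0.2316]
ee_rot: [3.141, -0.0, 0.399]
contact_force: [0.5, -0.7, 0.4]
finger_gap: 0.0004
grasp_force: 0.0
time: 2.43
ee_pos: [0.6585, -0.0323, 0.133]
ee_rot: [3.141, -0.0, -0.054]
contact_force: [0.2, -1.2, -0.1]
finger_gap: -0.0
grasp_force: 0.0
2.4333 [ 0.65848123 -0.03229566  0.1329589 ] [ 3.14145164e+00 -2.12903492e-04 -5.39269743e-02] [ 0.19701339 -1.18104613 -0.13506273] -2.5512974345045905e-05
[ 0.00347977 -0.00439494  0.03495902]
```

```bash
python3 -m creep '{"dp":[[0.002,-0.003,0.0],[0.0035,-0.0045,0.01],[0.0035,-0.0045,0.02],[0.0035,-0.0045,0.03],[0.0035,-0.0045,0.036],[0.0035,-0.0045,0.038],[0.0035,-0.0045,0.038]],"roll":[0,0,0,0,0,0,0],"hand":[0,0,0,0,0,0,0]}'
python3 -m creep '{"dp":[[0,0,0.0025],[0,0,0.005],[0,0,0.0075],[0,0,0.010],[0,0,0.0125],[0,0,0.015],[0,0,0.0175],[0,0,0.020]],"roll":[0,0,0,0,0,0,0,0],"hand":[0,0,0,0,0,0,0,0]}'
```

```text
time: 3.02
ee_pos: [0.6601, -0.0308, 0.0948]
ee_rot: [3.142, 0.001, -0.053]
contact_force: [1.2, 0.1, -0.5]
finger_gap: -0.0001
grasp_force: 0.0
time: 3.68
ee_pos: [0.6616, -0.0302, 0.0769]
ee_rot: [3.141, -0.002, -0.051]
contact_force: [-2.0, -0.5, 5.6]
finger_gap: -0.0001
grasp_force: 2.5
```

```bash
python3 -m creep '{"dp":[[0,0,0.0025],[0,0,0.005],[0,0,0.0075],[0,0,0.009],[0,0,0.010],[0,0,0.010],[0,0,0.010]],"roll":[0,0,0,0,0,0,0],"hand":[0,0,0,0,0,0,0]}'
```

```text
time: 4.27
ee_pos: [0.6616, -0.0302, 0.0665]
ee_rot: [3.141, -0.002, -0.051]
contact_force: [-0.8, -1.2, 4.9]
finger_gap: -0.0
grasp_force: 2.6
```

```bash
python3 -m creep '{"dp":[[0,0,0.001],[0,0,0.0015],[0,0,0.0015]],"roll":[0,0,0],"hand":[0,0,0]}'
python3 -m creep '{"dp":[[0,0,-0.004],[0,0,-0.008],[0,0,-0.013],[0,0,-0.018],[0,0,-0.024],[0,0,-0.034],[0,0,-0.05],[0,0,-0.07]],"roll":[0,0,0,0,0,0,0,0],"hand":[0,0,0,0,0,0,0,0]}'
python3 -m creep '{"dp":[[-0.03,0,-0.02],[-0.07,0,-0.03],[-0.11,-0.01,-0.03],[-0.11,-0.05,-0.03],[-0.11,-0.09,-0.03],[-0.11,-0.13,-0.03],[-0.11,-0.13,-0.03]],"roll":[0,0,0,0,0,0,0],"hand":[0.6,0.6,0.6,0.6,0.6,0.6,0.6]}'
python3 - <<'E'
from h import *
for c in("top","side"):
    p=robot.camera(c); save(p,c+"1.png")
    for n,z in(("token0",.008),("plunger_top",.09)):
        for d in robot.tip_of(p,n)[:3]: print(c,n,round(d["p"],2),np.round(d["xy"]),at(p,d["xy"],z if n!="token0" else 0))
a=[cv2.imread(f"pics/{c}1.png") for c in("top","side")]
cv2.imwrite("pics/c1.png",np.hstack([cv2.resize(a[0][180:340,200:360],(400,400)),cv2.resize(a[1][190:350,240:400],(400,400))]))
E
```

```text
time: 4.52
ee_pos: [0.6616, -0.0302, 0.0661]
ee_rot: [3.141, -0.002, -0.051]
contact_force: [-3.4, -2.2, 8.2]
finger_gap: 0.0001
grasp_force: 4.3
time: 5.18
ee_pos: [0.6601, -0.0295, 0.1332]
ee_rot: [-3.141, 0.004, -0.051]
contact_force: [-0.3, 0.0, 1.0]
finger_gap: 0.0004
grasp_force: 0.0
time: 5.77
ee_pos: [0.5571, 0.1124, 0.1649]
ee_rot: [-3.137, -0.001, -0.044]
contact_force: [-0.5, 0.6, -0.3]
finger_gap: 0.0513
grasp_force: 0.0
top token0 0.64 [292. 278.] [ 0.5396 -0.0026  0.    ]
top plunger_top 0.57 [215. 176.] [0.7262 0.1403 0.09  ]
top plunger_top 0.51 [307. 214.] [ 0.6581 -0.031   0.09  ]
top plunger_top 0.32 [290. 278.] [ 0.5407 -0.0019  0.09  ]
side token0 0.46 [340. 289.] [5.42e-01 3.00e-04 0.00e+00]
side plunger_top 0.61 [230. 249.] [0.7291 0.1392 0.09  ]
```

View pics/c1.png

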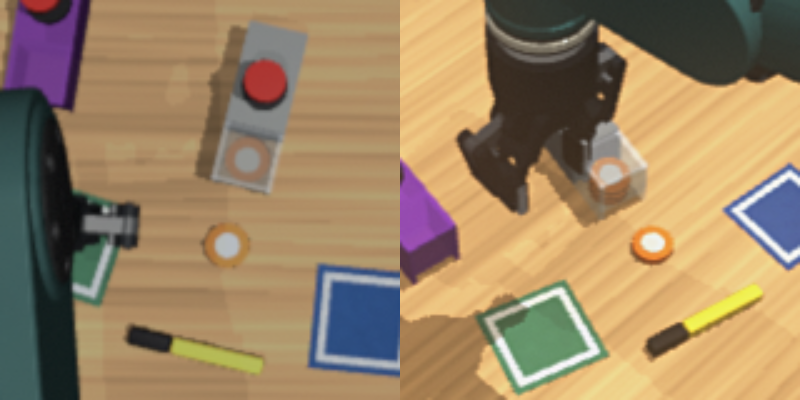

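The token lies flat in front of the mouth at top pixel (291,278). The plunger is up again and three tokens remain in the magazine.

```bash
cat >> h.py <<'E'
def orange(p,near):
    h=cv2.cvtColor(p["image"],cv2.COLOR_RGB2HSV); m=cv2.inRange(h,(6,170,110),(16,255,255))
    n,l,s,c=cv2.connectedComponentsWithStats(m); ok=[i for i in range(1,n) if s[i,4]>15 and np.hypot(*(c[i]-near))<25]
    if not ok: return None
    k=np.argwhere(np.isin(l,ok))[:,::-1].astype(np.float32); 
    (c,r)=cv2.minEnclosingCircle(k); return at(p,c,.006),np.round(c,1),r,len(k)
E
python3 - <<'E'
from h import *
print(orange(robot.camera("top"),(291,278)),orange(robot.camera("side"),(341,288)))
s=robot.sense(); print(s["time"],s["ee_pos"],s["ee_rot"],s["contact_force"],s["finger_gap"]); print(delta((.540,-.0015,.02)))
E
```

```text
None (array([ 0.5409, -0.0012,  0.006 ]), array([340.5, 287.5]), 7.905794143676758, 115)
6.1667 [0.55811545 0.10433398 0.16402344] [ 3.14127833e+00  1.06742768e-04 -5.33107945e-02] [-0.24504765  0.00841075  0.28312727] 0.05120928656523302
[-0.01243492  0.10660364  0.14405828]
```

```bash
python3 -m creep '{"dp":[[-0.005,0.035,0.02],[-0.01,0.07,0.04],[-0.0125,0.1065,0.06],[-0.0125,0.1065,0.08],[-0.0125,0.1065,0.1],[-0.0125,0.1065,0.115],[-0.0125,0.1065,0.125],[-0.0125,0.1065,0.125]],"roll":[0,0,0,0,0,0,0,0],"hand":[0.6,0.6,0.6,0.6,0.6,0.6,0.6,0.6]}'
python3 - <<'E'
from h import *
p=robot.camera("side"); save(p,"s2.png"); w=robot.camera("wrist"); save(w,"w2.png")
a=[cv2.imread("pics/s2.png")[190:350,240:400],cv2.imread("pics/w2.png")]
cv2.imwrite("pics/c2.png",np.hstack([cv2.resize(a[0],(400,400)),cv2.resize(a[1],(400,300),interpolation=3).copy() if 0 else cv2.copyMakeBorder(cv2.resize(a[1],(400,300)),0,100,0,0,0)]))
print(delta((.540,-.0015,.0)))
E
```

```text
time: 6.83
ee_pos: [0.538, -0.0007, 0.0363]
ee_rot: [-3.141, 0.005, -0.053]
contact_force: [-0.1, 0.5, -0.5]
finger_gap: 0.051
grasp_force: 0.0
[-0.00014797  0.00110031  0.0392755 ]
```

View pics/c2.png

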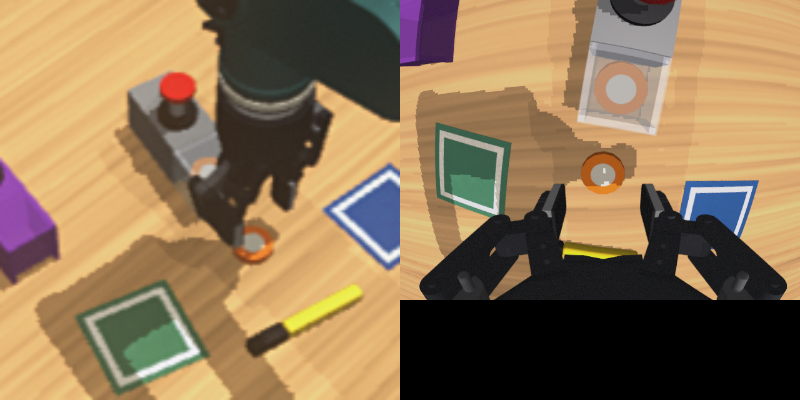

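The wrist view shows the token (603,173 in the collage) midway between the fingertips (about 563 and 645), so I go down.

```bash
python3 -m creep '{"dp":[[0,0.001,0.012],[0,0.001,0.022],[0,0.001,0.029],[0,0.001,0.033],[0,0.001,0.036],[0,0.001,0.0375],[0,0.001,0.0375]],"roll":[0,0,0,0,0,0,0],"hand":[0.6,0.6,0.6,0.6,0.6,0.6,0.6]}'
```

```text
time: 7.52
ee_pos: [0.5398, -0.001, 0.0012]
ee_rot: [3.142, 0.001, -0.051]
contact_force: [-1.0, -0.1, 0.4]
finger_gap: 0.0513
grasp_force: 0.0
```

```bash
python3 -m creep '{"dp":[[0,0,0.001],[0,0,0.002],[0,0,0.002]],"roll":[0,0,0],"hand":[0.5,0.5,0.5]}'
python3 -m creep '{"dp":[[0,0,0.001],[0,0,0.0015],[0,0,0.0015]],"roll":[0,0,0],"hand":[0.5,0.5,0.5]}'
```

```text
time: 7.77
ee_pos: [0.5401, -0.0011, -0.0003]
ee_rot: [3.142, -0.0, -0.051]
contact_force: [0.4, 0.0, 0.0]
finger_gap: 0.0426
grasp_force: 0.0
time: 8.02
ee_pos: [0.5401, -0.0011, -0.0018]
ee_rot: [3.141, -0.0, -0.051]
contact_force: [0.5, 0.3, 0.0]
finger_gap: 0.0424
grasp_force: 0.2
```

```bash
python3 -m creep '{"dp":[[0,0,0.001],[0,0,0.0015],[0,0,0.0015]],"roll":[0,0,0],"hand":[0.5,0.5,0.5]}'
python3 - <<'E'
from h import *
print(delta((.5432,.1278,-.003)))
E
```

```text
time: 8.27
ee_pos: [0.5401, -0.0011, -0.0018]
ee_rot: [3.141, -0.0, -0.051]
contact_force: [-3.7, -0.7, 8.8]
finger_gap: 0.0428
grasp_force: 4.1
[-0.00351087 -0.12886071  0.00115528]
```

```bash
python3 -m creep '{"dp":[[0,0,-0.0025],[0,-0.003,-0.003],[0,-0.007,-0.003],[0,-0.014,-0.003],[-0.0005,-0.022,-0.003],[-0.0005,-0.03,-0.003],[-0.001,-0.038,-0.003],[-0.001,-0.046,-0.003]],"roll":[0,0,0,0,0,0,0,0],"hand":[0.5,0.5,0.5,0.5,0.5,0.5,0.5,0.5]}'
python3 - <<'E'
from h import *
print(delta((.5432,.131,.0)))
E
```

```text
time: 8.93
ee_pos: [0.5411, 0.0461, -0.0007]
ee_rot: [3.142, 0.001, -0.051]
contact_force: [0.2, -0.0, -0.2]
finger_gap: 0.0427
grasp_force: 0.0
[-0.00216336 -0.08491663 -0.00070554]
```

```bash
python3 - <<'E'
from h import *
w=robot.camera("wrist"); save(w,"w3.png")
E
```

```text
(no output)
```

View pics/w3.png

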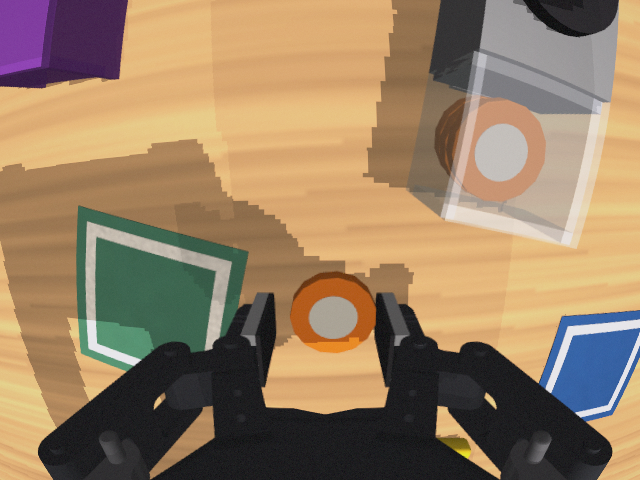

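The token (333,313) rests against the pushing finger and is sliding along with it. The square is ahead on the left, centred near (160,290).

```bash
python3 -m creep '{"dp":[[0,-0.005,0],[-0.0005,-0.013,0],[-0.0005,-0.021,0],[-0.0005,-0.029,0],[-0.001,-0.037,0],[-0.001,-0.045,0],[-0.001,-0.052,0],[-0.001,-0.056,0]],"roll":[0,0,0,0,0,0,0,0],"hand":[0.5,0.5,0.5,0.5,0.5,0.5,0.5,0.5]}'
python3 - <<'E'
from h import *
print(delta((.5432,.131,.0)))
s=robot.sense();w=robot.camera("wrist"); save(w,"w4.png")
f=240/np.tan(np.radians(w["fovy"])/2); H=np.array(w["hand_eye"]); R=Ro.from_euler("xyz",s["ee_rot"]).as_matrix()
for n in("token0","green_square"):
  for d in robot.tip_of(w,n)[:2]:
    v=np.array(d["xy"])-[w["cx"],w["cy"]]; r=np.hypot(*v); t=r/f; c=np.r_[v/r*np.sin(t),np.cos(t)]
    o=R@H[:3,3]+s["ee_pos"]; D=R@H[:3,:3]@c; print(n,d["p"],d["xy"],o+D*(0-o[2])/D[2])
E
```

```text
time: 9.65
ee_pos: [0.5432, 0.102, -0.0005]
ee_rot: [-3.141, -0.0, -0.05]
contact_force: [-0.5, -0.8, 1.2]
finger_gap: 0.0425
grasp_force: 0.0
[-0.00146551 -0.02894096 -0.00045808]
token0 0.83 [333.4, 307.0] [0.54538644 0.09909246 0.        ]
green_square 0.69 [265.8, 318.1] [0.54113544 0.12873686 0.        ]
```

```bash
python3 -m creep '{"dp":[[0,-0.005,0],[-0.0005,-0.012,0],[-0.001,-0.019,0],[-0.0015,-0.0245,0],[-0.0015,-0.028,0],[-0.0015,-0.029,0],[-0.0015,-0.029,0]],"roll":[0,0,0,0,0,0,0],"hand":[0.5,0.5,0.5,0.5,0.5,0.5,0.5]}'
python3 -m creep '{"dp":[[0,0,0],[0,0,0],[0,0,0],[0,0,-0.003],[0,0,-0.010],[0,0,-0.025],[0,0,-0.05],[0,0,-0.09]],"roll":[0,0,0,0,0,0,0,0],"hand":[0.6,0.6,0.6,0.6,0.6,0.6,0.6,0.6]}'
python3 -m creep '{"dp":[[0,0.035,-0.02],[0,0.07,-0.04],[0,0.105,-0.04],[0,0.14,-0.04],[0,0.175,-0.04],[0,0.21,-0.04],[0,0.22,-0.04],[0,0.22,-0.04]],"roll":[0,0,0,0,0,0,0,0],"hand":[0.6,0.6,0.6,0.6,0.6,0.6,0.6,0.6]}'
python3 - <<'E'
from h import *
for c,q in(("top",(225,276)),("side",(294,324))):
    p=robot.camera(c); save(p,c+"5.png"); print(orange(p,q),[(round(d["p"],2),at(p,d["xy"],0)) for d in robot.tip_of(p,"token0")[:2]],[at(p,d["xy"],0) for d in robot.tip_of(p,"highlighter")[:1]])
a=[cv2.imread(f"pics/{c}5.png") for c in("top","side")]
cv2.imwrite("pics/c5.png",np.hstack([cv2.resize(a[0][180:340,180:340],(400,400)),cv2.resize(a[1][200:360,230:390],(400,400))]))
print(robot.sense()["contact_force"])
E
```

```text
time: 10.38
ee_pos: [0.5431, 0.1304, -0.0005]
ee_rot: [3.141, -0.0, -0.051]
contact_force: [0.4, 0.2, -0.8]
finger_gap: 0.0429
grasp_force: 0.0
time: 11.05
ee_pos: [0.5402, 0.1294, 0.0868]
ee_rot: [3.14, 0.009, -0.051]
contact_force: [1.1, 0.0, -0.9]
finger_gap: 0.051
grasp_force: 0.0
time: 11.72
ee_pos: [0.5318, -0.0925, 0.1303]
ee_rot: [3.141, -0.001, -0.056]
contact_force: [-0.7, 0.9, -1.0]
finger_gap: 0.0512
grasp_force: 0.0
(array([0.5447, 0.127 , 0.006 ]), array([226.9, 274.9]), 8.486559867858887, 82) [(0.79, array([0.5415, 0.1237, 0.    ]))] [array([0.4572, 0.0199, 0.    ])]
(array([0.5451, 0.1264, 0.006 ]), array([295.7, 321.6]), 8.43764591217041, 140) [(0.52, array([0.5467, 0.1256, 0.    ]))] [array([0.457, 0.015, 0.   ])]
[0.62333924 0.09783626 0.46256852]
```

View pics/c5.png

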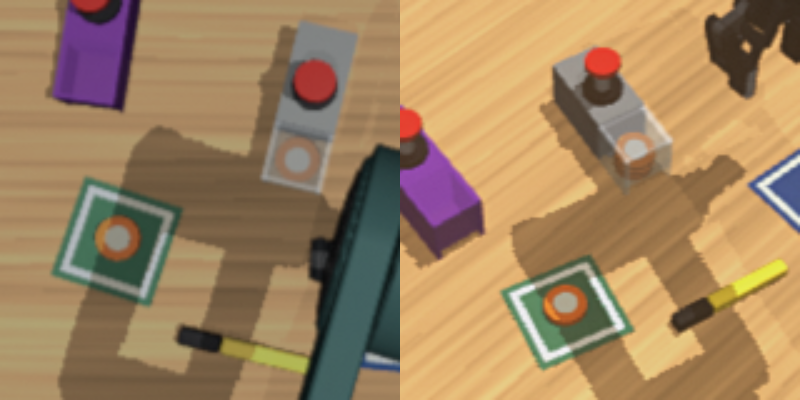

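The token lies flat in the middle of the green square, within about 2 mm of its centre. The plunger is up, the highlighter hasn't moved, and the hand is clear.

```bash
python3 -c "
from bench import robot
print(robot.job_done())"
```

```text
the job is handed in; nothing more can be done
None
```

I pressed the plunger once and one token came out. I slid it flat to within about 2 mm of the green square's centre, took the hand away and handed the job in at about 12 s; no verdict came back.

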